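# Stand a weld coupon in the tilting stage and hold the stage at the index

### The job

Take the long welded coupon out of the slanted tray and stand it on its long edge in the middle slot of the three-slot holder on the tilting stage, fully down and centred along the slot. Then let go of it, take the stage's handle bar and swing the stage up until its pointer meets the index clip on the quadrant, without letting it drop back, and finish while holding it there so that I can tighten the clamp. Leave the index clip, the short blank and the other things on the bench as they are.

Things in the scene. Friction and masses are not known exactly. Their poses are not given: they have to be found in the camera images.
- coupon: The piece to load: flat aluminium plate 90 mm long (its x), 10 thick (y), 70 high (z), about 170 g, with a dark weld seam 10 mm wide up the middle of both big faces. Origin: centre of its lower long edge. It starts in one of the tray's two slots, its z axis leaning 20 degrees from vertical to the tray's +y, 42 mm of it clear above the slot walls. Either end may come first.
- blank: Bystander: a plain aluminium plate 55 mm long (its x), 10 mm thick, 70 mm high, no seam, leaning in the tray's other slot just like the coupon. Origin: centre of its lower long edge. Stays where it is.
- tray: Grey plastic tray fixed on the bench, 120 (x) by 165 (y) mm. Origin: centre of its underside. Two slots 12 mm wide, 28 deep, 110 long, along its x, 66 mm apart along its y; both lean 20 degrees, tops towards the tray's +y. Plates come out along their own z axis.
- tilt_base: The whole tilting stage, fixed on the bench: dark iron base 200 (x) by 260 (y) by 14 mm. Origin: on the bench under the instrument's middle. Hinge along its x at y = -120 mm, 55 mm above the bench; handle at +y. On its +x side (x = 95 to 101 mm) stands the quadrant, an aluminium arc about the hinge, radius up to 205 mm, 5-degree ticks, its top 215 mm above the bench. The other sides are open.
- stage (a joint): Tilt of the hinged stage, rad: 0 level on its rest posts (the start), growing as the handle side rises, at most 0.8. Clamp loose, hinge almost frictionless: let go, it falls back to 0. About 0.9 kg with its holder. Aluminium plate 165 (x) by 224 (y) by 8 mm, its top 4 mm above the hinge axis when level.
- stage_hinge (a point): Point on the hinge axis of the stage, in the middle of its length; its axes turn with the stage (x along the hinge, y from the hinge to the handle, z out of the plate).
- stage_slot (a point): Middle of the floor of the holder's middle slot, 90 mm from the hinge, where a seated coupon's origin lies. Axes turn with the stage: x along slot and hinge, z up out of it. Slots 12 mm wide, 110 long, open-ended, 26 mm apart. Walls straight for 21 mm above the floor, then bevelled 45 degrees to ridges 28 mm above it, so each mouth is 26 mm wide.
- stage_bar (a point): Middle of the round steel handle bar, 12 mm in diameter, along the point's x, free over 110 mm between its arms; 270 mm from the hinge and, stage down, 55 mm above the bench. 34 mm clear between bar and plate edge. Axes turn with the stage.
- stage_pointer (a point): Tip of the black pointer fixed to the stage beside the black star knob, on the outer face of the quadrant, 206.5 mm from the hinge axis.
- index (a joint): Where the black saddle clip (14 by 12 mm, with a thumb screw) is set on the quadrant's rim, rad, on the same scale as stage: pointer and clip agree when both joints read the same. Between 0.3 and 0.6. Stiff; not to be moved.
- index_mark (a point): Inner tip of the index clip, 206.5 mm from the hinge axis: the pointer's tip is to come here.
- ref_block: Bystander: steel hardness reference disc, 64 mm in diameter, 15 mm high; origin at the centre of its underside.
- loupe: Bystander: small black stand loupe, 38 mm in diameter, 36 mm high; origin at the centre of its underside.

How it is judged:
By the outcome, as a careful person would: the job done as asked, in the order asked, and still so for the second after the job is handed in, while the arm keeps its last pose, push and grip.
It also fails if it takes over 64 s, if anything falls off the work surface, if the arm or the gripper's body presses on something with over 40 N, if the wrist force passes 120 N, or if a joint passes its speed limit or range.

### The arm

A 6-joint arm with a two-finger parallel gripper is mounted at the origin on the work surface. World frame = base frame: x ahead of the robot, y to its left, z up, the work surface at z = 0. Lengths are in mm, angles in rad, forces in N, time in s.
With the tool pointing down it reaches from about 300 to 775 mm from the base axis. Payload 14.6 kg.
Tool frame: the origin (TCP) lies between the finger pads, 19 mm behind the fingertips; this is the grasp point; z points along the fingers, y is the line along which they close (so a half turn about z gives the same grasp; the last joint's range is limited). The gripper opens to 85 mm and grips with 20 to 120 N. Pads are 22 mm wide; open, the fingers measure 114 mm over their backs; the gripper's body (76 mm by 85 mm) begins 54 mm behind the grasp point. The pads swing forward as they close: fully open they stand 13 mm farther back than shut.
Start: joints at [1.18, 0.3, 1.521, -0, 1.321, -0.067], TCP at [174.992, 521.409, 249.981] pointing down, gripper open.
Joint ranges: [-3.03, 3.03], [-0.79, 2.21], [0.23, 2.52], [-1.04, 4.18], [0, 3.07], [-2.55, 2.55]. Speed limits (rad/s): [2.22, 2.22, 2.57, 3.14, 3.14, 3.14].

### API

Orientations are given as a unit quaternion [w, x, y, z].
In Python, from rig import bot, eyes gives the robot as it stands. Calls block until the motion is done:
- bot.move_to(position, orientation): joint-space move of the TCP to a pose.
- bot.servo_line(position, attitude=None, speed=150, until_force=None): straight line of the TCP; attitude=None keeps the orientation; speed is the mean speed in mm/s. With until_force (N) it stops when the force on the tool has changed by that much, and returns True; else False.
- bot.move_joints(angles): joint-space move.
- bot.move_gripper(opening, grip_force=None): finger opening in mm; grip_force is the grip in N (None keeps the last); returns when the fingers have stopped.
- bot.dwell(seconds).
- bot.ik(position, orientation): joint angles nearest the present ones, or None.
- eyes.read_camera(name): name is "scene" or "top"; returns a dict with "image" (420x560x3 uint8, blue, green, red), "depth" (420x560 float32, mm along the optical axis (not along the pixel's ray), 0 where there is no reading), "fovy" (degrees; the focal length in pixels is half the picture's height over the tangent of half this angle, whatever the lens; pixels are square), "cx", "cy" (the principal point, pixels), "eye" and "attitude" of the camera in the world. Camera axes: x right, y down, z forward; pixel columns grow to the right and rows downward; lengths in mm; the calibration is good to about 2 mm. A picture is of the moment at which its call begins.
A pose or a line that the arm cannot do raises bot.MotionError and nothing moves.
- bot.finish_job(): hands the job in; it is judged then, once.
Trained networks look in the newest picture that a camera, given by its name, has taken for a name from the list of things; names that differ only in an ending like _2 or _b are one class to them, and where a whole thing is asked for, a point or a joint stands for the part that bears it (a point fixed in the world has none). Each returns a list of dicts, best first, with "p" (0 to 1); they miss things now and then, are a little off and sometimes report something else, mostly with a low value. They report only what shows in the picture. A call takes as long as a camera call.
- eyes.look_for(camera, target): "pixel" ([row, column] in pixels, amid what is visible of it).
- eyes.trace(camera, target): "pixels" (420x560 bool, what is visible of it) and "pixel" ([row, column] in pixels, amid what is visible of it).
Readings, each from a call of its own:
- bot.read_clock(): time.
- bot.read_joint_positions(): joint angles.
- bot.read_qvel(): joint speeds.
- bot.read_effort(): joint torques, N m.
- bot.read_ee_pos(): TCP position.
- bot.read_tool_rot(): TCP orientation.
- bot.read_ft_force(): force on the tool from outside, world axes, zero at the start.
- bot.read_moment(): the same for the moment, N m.
- bot.read_grip_width(): finger opening in mm.
- bot.read_grip_force(): force on a finger pad.
Only numpy, scipy, OpenCV 4.12 (cv2) and the standard library are available. Lean on these libraries where they do the work, as an engineer would, in place of code of your own. Each camera call takes 0.05 s, during which the arm holds its last target. There are 200 camera calls.

## Working session

There is one attempt and no reset: what is moved stays moved. The work goes in short steps, each a Python script; the robot and the scene stay as the last script left them, time stands still between calls to the robot, and variables do not carry over. Pictures are saved under pics/ and viewed, at most 10 in all, crops included, and the job is handed in when it is done.

```bash
ls; mkdir -p pics; cat > h.py <<'E'
import numpy as np, cv2
from scipy.spatial.transform import Rotation as R
from rig import bot, eyes
def cam(n):
    c=eyes.read_camera(n); c['f']=210/np.tan(np.radians(c['fovy'])/2)
    q=np.array(c['attitude'],float); c['R']=R.from_quat(q[[1,2,3,0]]).as_matrix() if q.size==4 else q
    c['eye']=np.array(c['eye'],float); return c
def pts(c,mask=None):
    d=c['depth']; v,u=np.nonzero((d>0) if mask is None else (mask&(d>0))); z=d[v,u]
    p=np.stack([(u-c['cx'])/c['f']*z,(v-c['cy'])/c['f']*z,z],1)
    return p@c['R'].T+c['eye']
def proj(c,P):
    p=(np.atleast_2d(P)-c['eye'])@c['R']; return np.stack([p[:,1]/p[:,2]*c['f']+c['cy'],p[:,0]/p[:,2]*c['f']+c['cx']],1)
def quat(M):
    q=R.from_matrix(M).as_quat(); return [float(x) for x in q[[3,0,1,2]]]
E
python3 - <<'E'
from h import *
for n in ("scene","top"):
    c=cam(n); cv2.imwrite(f"pics/{n}0.png",c['image']); print(n,c['eye'],c['fovy'],c['cx'],c['cy'],c['R'].round(3).tolist())
    for t in ("coupon","blank","tray","tilt_base","stage","stage_slot","stage_bar","stage_pointer","index_mark","ref_block","loupe","stage_hinge","index"):
        for r in eyes.trace(n,t)[:2]:
            m=np.array(r['pixels']); P=pts(c,m)
            print(t,round(r['p'],2),np.round(r['pixel']),m.sum(), np.median(P,0).round() if len(P) else None, np.percentile(P,2,axis=0).round() if len(P) else None,np.percentile(P,98,axis=0).round() if len(P) else None)
    for t in ("stage_slot","stage_bar","stage_pointer","index_mark","stage_hinge"):
        print('L',t,[(round(r['p'],2),np.round(r['pixel'],1)) for r in eyes.look_for(n,t)[:2]])
E
```

```text
pics
rig.py
scene [1043.96236343  652.01211042  930.16131745] 47.06533093751312 276.92633959678847 209.3866278292835 [[-0.789, 0.461, -0.405], [0.614, 0.589, -0.526], [-0.004, -0.664, -0.748]]
coupon 0.85 [139. 220.] 348 [ 534. -253.   69.] [ 492. -271.   42.] [ 575. -239.   87.]
blank 0.58 [128. 213.] 220 [ 524. -319.   69.] [ 497. -332.   41.] [ 549. -309.   86.]
tray 0.97 [147. 217.] 1312 [ 546. -264.   15.] [ 470. -384.   -0.] [ 591. -219.   50.]
tray 0.34 [238. 301.] 5717 [578. 151.  60.] [492.   4.  55.] [674. 277.  91.]
tilt_base 0.65 [241. 296.] 8491 [600. 155.  60.] [489.  -0.   9.] [687. 273. 175.]
stage 0.79 [238. 303.] 5539 [579. 151.  60.] [494.   6.  55.] [670. 276.  90.]
stage_slot 0.81 [238. 299.] 5802 [579. 152.  60.] [492.   4.  53.] [672. 277.  90.]
stage_bar 0.66 [239. 301.] 5633 [577. 150.  60.] [493.   4.  55.] [672. 277.  90.]
stage_pointer 0.94 [239. 302.] 5870 [579. 153.  60.] [491.   4.  50.] [683. 277.  91.]
index_mark 0.45 [238. 274.] 82 [686. 176. 169.] [675. 164. 155.] [693. 188. 175.]
ref_block 0.6 [197. 181.] 429 [ 718. -185.   14.] [ 688. -219.    2.]
[... 1434 characters left out ...]
4713 [573. 118.  61.] [489.  -3.  55.] [659. 267.  92.]
loupe 0.68 [234. 139.] 160 [496. 450.  36.] [478. 438.   2.] [511. 471.  41.]
loupe 0.48 [232. 393.] 1880 [ 520. -313.   12.] [ 456. -395.    3.] [ 588. -230.   53.]
stage_hinge 0.76 [208. 253.] 4754 [572. 118.  61.] [489.  -3.  55.] [656. 269.  92.]
index 0.62 [228. 393.] 1899 [ 520. -313.   12.] [ 454. -395.    3.] [ 586. -230.   53.]
index 0.51 [166. 231.] 36 [681. 169. 170.] [673. 163. 166.] [687. 179. 179.]
L stage_slot [(0.72, array([208.1, 253.6])), (0.45, array([235.7, 137.7]))]
L stage_bar []
L stage_pointer [(0.8, array([207. , 249.9]))]
L index_mark [(0.58, array([165.4, 228.9]))]
L stage_hinge [(0.69, array([206.5, 253.8]))]
```

View pics/scene0.png

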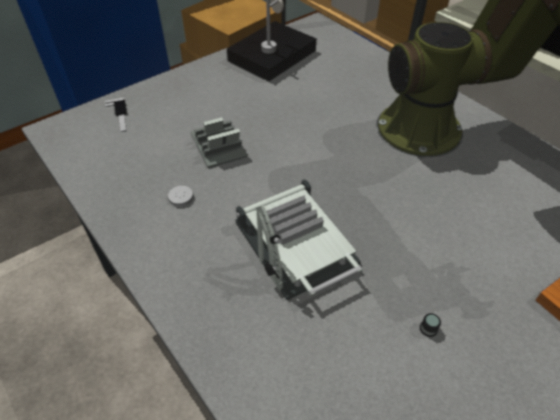

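View pics/top0.png

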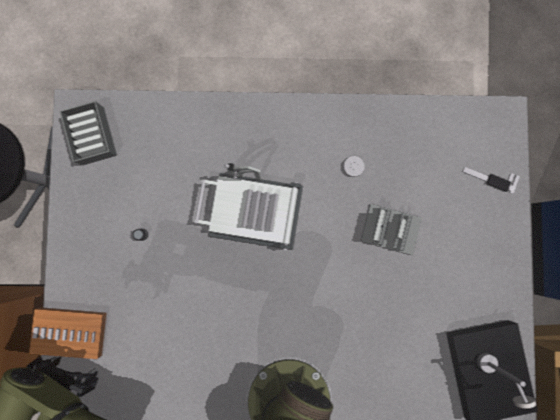

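Both views agree. The stage is at about (575, 130) with the quadrant on its far side, and the tray is at about (522, -315) with the coupon in its +y slot. Next I'll fit the geometry.

```bash
python3 - <<'E'
from h import *
P={};C={}
for n in ("scene","top"):
    c=cam(n);C[n]=c
    np.save(f"pics/{n}.npy",np.array(0))
    A=pts(c); P[n]=A
    s=A[(A[:,0]>460)&(A[:,0]<700)&(A[:,1]>-40)&(A[:,1]<310)]
    b=A[(abs(A[:,0]-330)<60)&(abs(A[:,1]-200)<150)]; print(n,'bench z',np.median(b[:,2]),b[:,2].std())
    pl=s[(s[:,2]>56)&(s[:,2]<64)]; 
    pl=pl[pl[:,1]<262]
    # plane + rect
    co=np.linalg.lstsq(np.c_[pl[:,:2],np.ones(len(pl))],pl[:,2],rcond=None)[0]
    print('plate',len(pl),np.median(pl[:,2]),co, 'rect',cv2.minAreaRect(pl[:,:2].astype(np.float32)))
    ho=s[(s[:,2]>68)&(s[:,2]<100)&(s[:,0]<650)]
    print('holder',len(ho),cv2.minAreaRect(ho[:,:2].astype(np.float32)),np.percentile(ho[:,2],[50,90,98]))
    rd=s[(s[:,2]>84)&(s[:,2]<97)&(s[:,0]<640)]
    print('ridge y hist',np.histogram(rd[:,1],bins=np.arange(0,120,4)))
    ba=s[(s[:,1]>250)&(s[:,2]>45)]; print('bar',len(ba),np.percentile(ba,[2,50,98],axis=0).round(1).tolist())
    hi=s[(s[:,2]>100)];print('quad',len(hi),np.percentile(hi,[2,50,98],axis=0).round(1).tolist())
    t=A[(A[:,0]>430)&(A[:,0]<610)&(A[:,1]>-420)&(A[:,1]<-200)&(A[:,2]>6)]
    print('tray',cv2.minAreaRect(t[:,:2].astype(np.float32)))
    for lab,lo,hi2 in (('blank',-345,-300),('coupon',-290,-235)):
        q=t[(t[:,2]>60)&(t[:,1]>lo)&(t[:,1]<hi2)]; e=q[q[:,2]>82]
        print(lab,len(q),cv2.minAreaRect(q[:,:2].astype(np.float32)),'top',len(e),np.median(e,0),cv2.minAreaRect(e[:,:2].astype(np.float32)))
def crop(n,r0,r1,c0,c1,k):
    return cv2.resize(C[n]['image'][r0:r1,c0:c1],None,fx=k,fy=k,interpolation=cv2.INTER_CUBIC)
cv2.imwrite('pics/s1.png',crop('scene',180,300,230,370,5))
cv2.imwrite('pics/t1.png',crop('top',155,260,180,310,5))
a=crop('scene',105,170,185,255,5);b=crop('top',195,260,350,425,5)
cv2.imwrite('pics/tr.png',np.hstack([a,b]))
E
```

```text
scene bench z 0.0016164313310582656 1.8125733161511233
plate 3470 59.17473264246155 [ 8.95052158e-04 -5.04890365e-03  5.95852588e+01] rect ((587.345703125, 129.86216735839844), (288.55853271484375, 201.9999237060547), 77.03421020507812)
holder 1618 ((565.424072265625, 69.80418395996094), (149.75050354003906, 191.9674835205078), 81.24417877197266) [84.12226701 89.94136229 91.860311  ]
ridge y hist (array([ 0,  0,  0,  0,  0,  0,  0,  0,  0,  0,  0,  3, 15, 32, 47, 44, 26,
       13, 12, 32, 47, 48, 41, 22,  8, 26, 38, 61, 46]), array([  0,   4,   8,  12,  16,  20,  24,  28,  32,  36,  40,  44,  48,
        52,  56,  60,  64,  68,  72,  76,  80,  84,  88,  92,  96, 100,
       104, 108, 112, 116]))
bar 398 [[532.3, 252.0, 52.7], [592.5, 272.7, 59.1], [660.9, 286.4, 63.3]]
quad 640 [[670.6, 99.0, 102.4], [677.7, 142.5, 161.8], [690.6, 187.3, 208.8]]
tray ((525.2395629882812, -306.75006103515625), (168.8865203857422, 146.9710693359375), 75.84893035888672)
blank 151 ((523.2379150390625, -318.70391845703125), (17.874967575073242, 54.36044692993164), 71.93521881103516) top 46 [ 523.11155106
[... 1175 characters left out ...]
 [[666.1, 92.1, 104.5], [673.6, 136.9, 171.4], [688.0, 180.3, 213.3]]
tray ((518.5955200195312, -305.5690002441406), (213.24179077148438, 174.5557098388672), 85.82134246826172)
blank 81 ((520.0979614257812, -325.3536376953125), (19.693878173828125, 54.46916580200195), 73.86345672607422) top 60 [ 520.34677604 -320.93963225   84.70331207] ((521.2867431640625, -321.2449951171875), (11.139575004577637, 54.46916580200195), 73.86345672607422)
coupon 147 ((529.60546875, -259.4968566894531), (19.24134635925293, 89.10527801513672), 76.22477722167969) top 96 [ 531.15903511 -255.02282653   84.79957179] ((530.6300048828125, -255.57456970214844), (10.536280632019043, 89.06214141845703), 75.1275634765625)
```

View pics/s1.png

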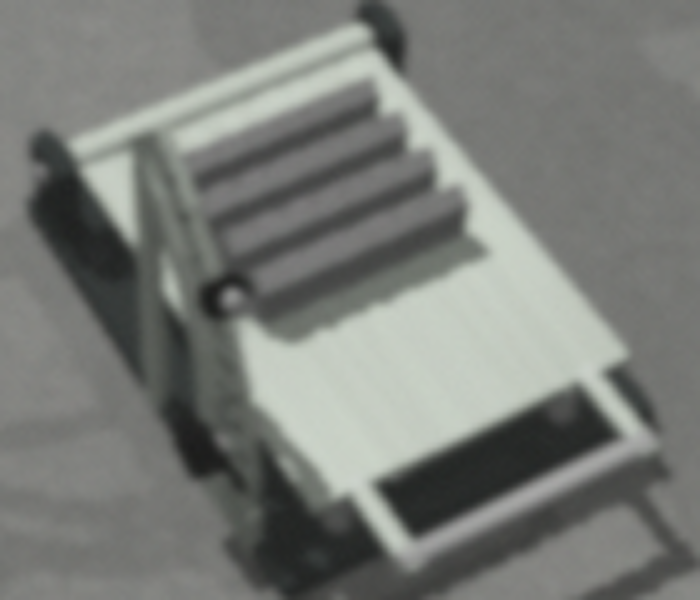

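View pics/t1.png

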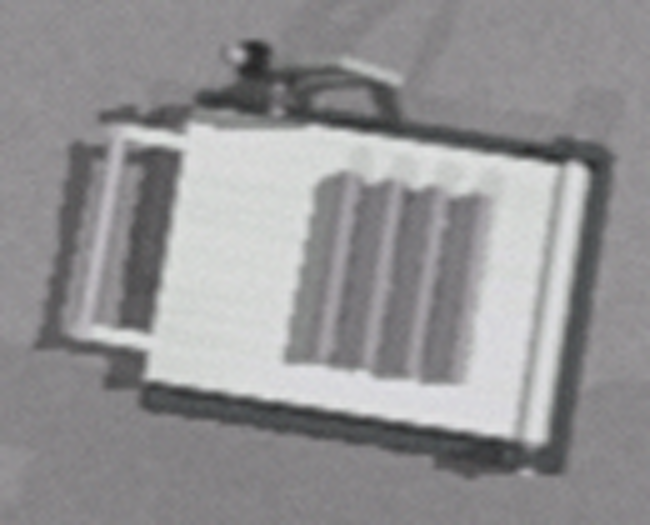

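View pics/tr.png

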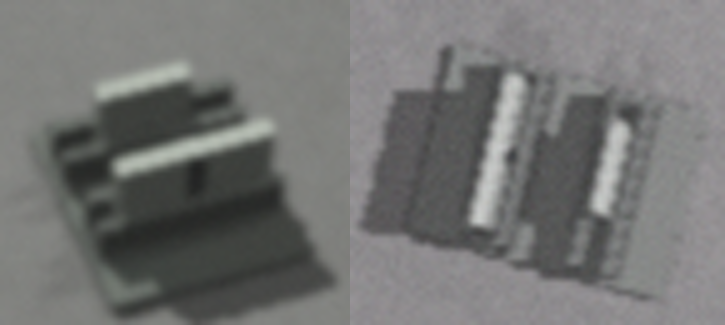

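The pictures show the following:
- **Stage:** yaw is about -10°. The four holder ridges sit at rows 85–290 of the 5× scene crop, with the bar at its lower right. The black knob is at about (232, 297) in that crop, on the quadrant.
- **Tray:** the seamed coupon is in the +y slot and the blank is behind it.

The two views differ by a few mm, so I'll fit proper surface models in each one.

```bash
cat > fit.py <<'E'
from h import *
from scipy.optimize import least_squares
def seg(p,a,b):
    a,b=np.array(a,float),np.array(b,float);d=b-a
    t=np.clip((p-a)@d/(d@d),0,1); return np.linalg.norm(p-a-t[:,None]*d,axis=1)
def prof():
    F=63; pl=[(-39,F+28)]
    for k in (-26,0,26): pl+=[(k-6,F+21),(k-6,F),(k+6,F),(k+6,F+21),(k+13,F+28)]
    return [(y-30,z) for y,z in pl]
PL=prof()
def stage_d(q):   # q: stage-frame y,z (level)
    d=[seg(q,PL[i],PL[i+1]) for i in range(len(PL)-1)]
    d+=[abs(np.linalg.norm(q-[150,55],axis=1)-6),seg(q,(-114,59),(-70,59)),seg(q,(12,59),(110,59)),seg(q,(110,59),(110,51))]
    return np.min(d,0)
def fit_stage(A,x0=(580,130,-.17,0.)):
    x=np.array(x0,float)
    for tol in (12,8,6,6,6):
        def loc(x):
            c,s=np.cos(x[2]),np.sin(x[2]);D=A-[x[0],x[1],x[3]]
            return np.c_[c*D[:,0]+s*D[:,1],-s*D[:,0]+c*D[:,1],D[:,2]]
        L=loc(x);sel=(abs(L[:,0])<48)&(L[:,1]>-112)&(L[:,1]<162)&(L[:,2]>48)&(L[:,2]<97)
        sel&=~((L[:,1]<-69)&(L[:,2]>66))&~((L[:,1]<12)&(L[:,1]>9-0)&(L[:,2]>66))
        sel&=~((abs(L[:,1]+30)>37)&(abs(L[:,1]+30)<42.5))
        sel&=np.r_[stage_d(L[:,1:])]<tol
        A0=A[sel]
        def f(v):
            c,s=np.cos(v[2]),np.sin(v[2]);D=A0-[x[0],v[1],v[3]]
            Lx=c*D[:,0]+s*D[:,1]; return stage_d(np.c_[-s*D[:,0]+c*D[:,1],D[:,2]])
        r=least_squares(lambda w:f([x[0],*w]),x[[1,2,3]],loss='soft_l1',x_scale=[1,.01,1])
        x[[1,2,3]]=r.x
        # keep yaw pivot consistent; centre x from holder ridge ends and plate edges
        L=loc(x);h=L[(L[:,2]>80)&(L[:,2]<96)&(abs(L[:,1]+30)<38)&(abs(L[:,0])<62)][:,0]
        p=L[(abs(L[:,2]-59)<4)&(L[:,1]>20)&(L[:,1]<105)&(abs(L[:,0])<90)][:,0]
        cx=(np.percentile(h,1.5)+np.percentile(h,98.5))/2
        if tol>6: x[0]+=cx*np.cos(x[2]);x[1]+=cx*np.sin(x[2])
    return x,np.sqrt(np.mean(f(x)**2)),len(A0),np.percentile(h,[1,99]).round(1),np.percentile(p,[1,99]).round(1)
def boxsd(q,h):
    w=np.abs(q)-h; return np.linalg.norm(np.maximum(w,0),axis=1)+np.minimum(w.max(1),0)
def fit_plate(A,x0,lean,half=45.):
    """x0: x,y,z of lower-edge centre, yaw; lean toward +y"""
    x=np.array(x0,float); h=np.array([half,5,35.])
    def loc(v,A):
        M=(R.from_euler('z',v[3])*R.from_euler('x',-lean)).as_matrix(); return (A-v[:3])@M-[0,0,35]
    for tol in (10,6,5,5):
        q=loc(x,A);sel=(abs(boxsd(q,h))<tol)&(q[:,2]>-35+34)
        x=least_squares(lambda v:boxsd(loc(v,A[sel]),h),x,loss='soft_l1',x_scale=[1,1,1,.01]).x
    e=np.percentile(loc(x,A[sel])[:,0],[1.5,98.5]); M=R.from_euler('z',x[3]).as_matrix()
    x[:3]+=M[:,0]*e.mean()
    return x,sel.sum(),e.round(1)
E
python3 - <<'E'
from fit import *
for n in ("scene","top"):
    c=cam(n);A=pts(c)
    print(n,*fit_stage(A[(A[:,0]>440)&(A[:,1]>-60)&(A[:,1]<330)&(A[:,0]<720)]))
    T=A[(A[:,0]>430)&(A[:,0]<610)&(A[:,1]>-420)&(A[:,1]<-200)]
    print(' coupon',*fit_plate(T,(531,-277,19,-.25),np.radians(20)))
    print(' blank',*fit_plate(T,(522,-342,19,-.25),np.radians(20),27.5))
    v=eyes.look_for(n,"index_mark"); tr=eyes.trace(n,"index_mark"); print([ (r['p'],r['pixel']) for r in v+tr])
E
```

```text
scene [ 5.75333717e+02  1.24727754e+02 -1.48925805e-01  9.54840239e-03] 1.6486211438619294 2958 [-54.2  54. ] [-80.9  80.7]
 coupon [ 5.27404941e+02 -2.74432642e+02  1.76660563e+01 -2.46704905e-01] 308 [-42.1  45.2]
 blank [ 5.18363078e+02 -3.40288261e+02  1.79612889e+01 -2.26302835e-01] 186 [-26.5  27.6]
[(0.53, [238.1, 274.7]), (0.47, [237.8, 274.8])]
top [ 5.73826639e+02  1.20430761e+02 -1.51231377e-01  8.49187798e-01] 2.029643522410718 2364 [-53.4  53.8] [-80.9  81.5]
 coupon [ 5.24546479e+02 -2.78279240e+02  1.88388014e+01 -2.54884079e-01] 155 [-44.8  43.2]
 blank [ 5.16539251e+02 -3.43745660e+02  1.89573009e+01 -1.94060486e-01] 83 [-27.4  26.3]
[]
```

```bash
cat >> h.py <<'E'
def rotm(yaw,lean=0): return (R.from_euler('z',yaw)*R.from_euler('x',-lean)).as_matrix()
def tool(M,flip): return M@np.diag([1,-1,-1.]) if not flip else M@np.diag([-1,1,-1.])
CP=np.array([526.,-276.4,18.2]); CY=-.25; L20=np.radians(20)
SO=np.array([574.6,122.6,0.]); SY=-.150
def stg(p,th=0):  # stage frame point relative to hinge -> world
    return SO+rotm(SY)@(np.array([0,-120,55.])+rotm(0,-th)@np.array(p,float))
E
python3 - <<'E'
from h import *
def T(n,p,M):
    for f in (0,1):
        j=bot.ik(list(map(float,p)),quat(tool(M,f))); print(n,f,None if j is None else np.round(j,2))
M=rotm(CY,L20)
T('grasp',CP+M@[0,0,52],M); T('pre',CP+M@[0,0,122],M);T('up',CP+M@[0,0,300],M)
S=rotm(SY); T('place',stg([0,90,8+52]),S);T('placehi',stg([0,90,8+52+150]),S)
for th in (0,.3,.6): T(f'bar{th}',stg([0,270,0],th),S@rotm(0,-th))
p=bot.read_ee_pos(); print(p,bot.read_clock())
E
```

```text
grasp 0 [-0.39  0.59  1.6  -0.43  0.95  1.69]
grasp 1 [-0.39  0.59  1.6  -0.43  0.95 -1.45]
pre 0 [-0.35  0.5   1.57 -0.4   1.08  1.67]
pre 1 [-0.35  0.5   1.57 -0.4   1.08 -1.48]
up 0 [-0.24  0.34  1.38 -0.35  1.43  1.63]
up 1 [-0.24  0.34  1.38 -0.35  1.43 -1.51]
place 0 [ 0.1   0.5   1.57 -0.    1.07  1.82]
place 1 [ 0.1   0.5   1.57 -0.    1.07 -1.32]
placehi 0 [ 0.1   0.35  1.42 -0.    1.37  1.82]
placehi 1 [ 0.1   0.35  1.42 -0.    1.37 -1.32]
bar0 0 [ 0.37  0.73  1.35 -0.    1.06  2.09]
bar0 1 [ 0.37  0.73  1.35 -0.    1.06 -1.05]
bar0.3 0 [0.26 0.57 1.44 0.32 1.03 1.83]
bar0.3 1 [ 0.26  0.57  1.44  0.32  1.03 -1.31]
bar0.6 0 [0.11 0.44 1.53 0.66 1.1  1.54]
bar0.6 1 [ 0.11  0.44  1.53  0.66  1.1  -1.6 ]
[174.9786264  521.41425455 249.98288438] 2.3
```

```bash
python3 - <<'E'
from h import *
q=bot.read_tool_rot(); bot.move_gripper(40,30)
bot.move_to([200.,480.,380.],q)
M=rotm(CY,L20);Q=quat(tool(M,1))
g=lambda z,dy=0: list(map(float,CP+M@[0,dy,z]))
bot.move_to(g(300),Q); bot.move_to(g(122),Q)
f0=bot.read_ft_force()
hit=bot.servo_line(g(52),None,80,until_force=8)
print(hit,bot.read_ee_pos(),np.array(g(52)),bot.read_ft_force()-np.array(f0))
if not hit:
    bot.move_gripper(16); print(bot.read_grip_width(),(np.array(bot.read_ft_force())-f0)@M)
    for n in ("scene","top"):
        c=cam(n); r,k=(slice(95,180),slice(170,270)) if n=="scene" else (slice(185,270),slice(335,435)); 
        cv2.imwrite(f"pics/g_{n}.png",cv2.resize(c['image'][r,k],None,fx=4,fy=4,interpolation=cv2.INTER_CUBIC))
    cv2.imwrite('pics/g.png',np.hstack([cv2.imread('pics/g_scene.png'),cv2.imread('pics/g_top.png')]))
print(bot.read_clock())
E
```

```text
False [ 530.68091338 -259.17409367   67.54241177] [ 530.40009116 -259.1678466    67.06401628] [ 0.22779374  1.32044054 -1.13371792]
16.180081918806586 [ 0.900781    1.40151878 -0.9891673 ]
8.2917
```

View pics/g.png

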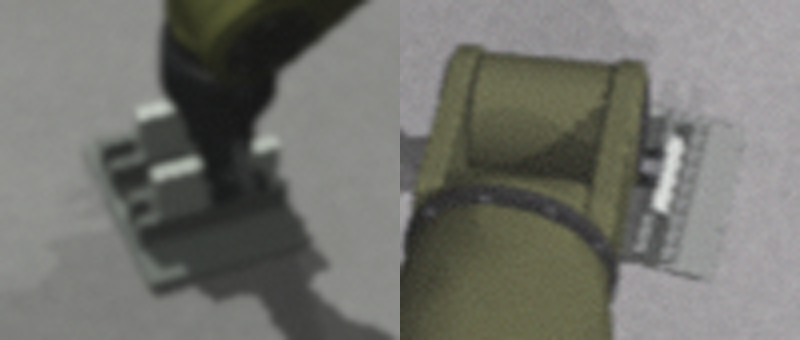

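The fingers straddle the coupon in the middle of its length: in the crop it shows on both sides of the gripper, at about (180, 185) and (265, 150). I'll close gently and centre by force.

```bash
python3 - <<'E'
from h import *
M=rotm(CY,L20); F=lambda:np.array(bot.read_ft_force())@M
f0=F()
bot.move_gripper(5,20); bot.dwell(.2); d=F()-f0
print(bot.read_grip_width(),bot.read_grip_force(),d.round(2))
for i in range(6):
    if abs(d[1])<2: break
    p=np.array(bot.read_ee_pos())+M@[0,.4*np.sign(d[1]),0]
    bot.servo_line(p.tolist(),None,20); bot.dwell(.1); d=F()-f0; print(p.round(2),d.round(2))
print(bot.read_clock(),((np.array(bot.read_ee_pos())-CP)@M).round(2))
E
```

```text
9.417305744884377 25.342721343040466 [-0.6  -4.32  1.24]
[ 530.31 -259.71   67.35] [0.08 0.37 1.6 ]
9.0583 [ 5.000e-02 -4.400e-01  5.208e+01]
```

```bash
cat >> h.py <<'E'
GZ=52.08
E
python3 - <<'E'
from fit import *
M=rotm(CY,L20)
bot.move_gripper(5,60); bot.dwell(.1)
p=np.array(bot.read_ee_pos()); q=bot.read_tool_rot()
bot.servo_line((p+M@[0,0,60]).tolist(),q,100)
bot.servo_line((p+M@[0,0,200]).tolist(),q,200)
S=rotm(SY);Q=quat(tool(S,1))
hov=lambda h:stg([0,90,8+GZ+h]).tolist()
bot.move_to(hov(170),Q); bot.servo_line(hov(65),None,150); bot.dwell(.3)
print(bot.read_grip_width(),bot.read_ft_force(),bot.read_clock())
p=np.array(bot.read_ee_pos()); print('tcp low',p-[0,0,GZ])
for n in ("scene","top"):
    c=cam(n);A=pts(c); cv2.imwrite(f"pics/h_{n}.png",cv2.resize(c['image'][150:300,200:370],None,fx=4,fy=4,interpolation=cv2.INTER_CUBIC))
    tr=eyes.trace(n,"coupon"); print(n,[(r['p'],r['pixel'],int(r['pixels'].sum())) for r in tr])
    if tr: 
        m=tr[0]['pixels']; P=pts(c,m); L=(P-(p-[0,0,GZ]))@S; print(np.percentile(L,[2,50,98],axis=0).round(1).tolist())
E
```

```text
9.558962487030767 [ 0.08976391 -0.20920099 -1.67041515] 13.2333
tcp low [570.25535308  92.96279371 128.51686456]
scene [(0.89, [198.1, 284.6], 596)]
[[-42.0, -0.9, 2.6], [19.1, 7.3, 29.9], [45.3, 9.8, 70.2]]
top []
```

View pics/h_scene.png

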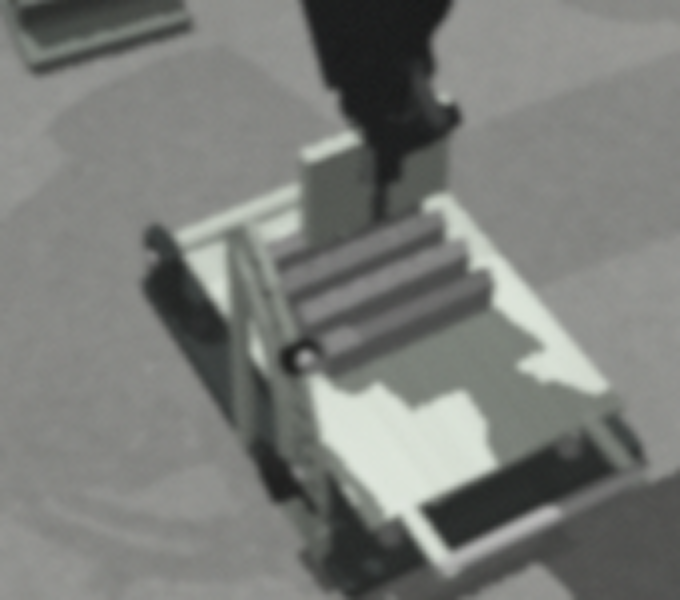

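The scene picture shows the coupon upright above the holder, at about (375, 190) in the crop, gripped at mid-length. I'll fit it and the holder in the same camera to get their relative offset.

```bash
python3 - <<'E'
from fit import *
p=np.array(bot.read_ee_pos())-[0,0,GZ]; S=rotm(SY)
import fit
for k in range(2):
    c=cam("scene");A=pts(c)
    tr=eyes.trace("scene","coupon"); m=cv2.dilate(tr[0]['pixels'].astype(np.uint8),np.ones((3,3)))>0
    P=pts(c,m); L=(P-p)@S
    r=fit_plate(P,(*p+S@[0,2,0],SY),0.)
    print('coupon rel to tcp (stage axes)',((r[0][:3]-p)@S).round(2),r[0][3]-SY,r[1:])
    f=L[(L[:,2]>10)&(L[:,2]<65)&(abs(L[:,1]-7.3)<3)]
    print('face y',np.median(f[:,1]),'x ends',np.percentile(f[:,0],[.5,1.5,98.5,99.5]).round(1),'slope',np.polyfit(f[:,0],f[:,1],1)[0])
    s=A[(A[:,0]>440)&(A[:,1]>-60)&(A[:,1]<330)&(A[:,0]<720)&(A[:,2]<98)]
    print('stage now',fit_stage(s,(575.3,124.7,-.149,0)))
E
```

```text
coupon rel to tcp (stage axes) [ 2.35  2.58 -0.57] 0.0023714680646448882 (np.int64(277), array([-40.9,  45.5]))
face y 7.475810640234703 x ends [-44.3 -43.8  45.   45.6] slope -0.0011293459413427233
stage now (array([ 5.75893898e+02,  1.24652562e+02, -1.48517821e-01,  4.85143882e-02]), np.float64(1.652187710539997), 2755, array([-54.1,  54.1]), array([-81.5,  79.8]))
coupon rel to tcp (stage axes) [ 2.75  2.78 -0.58] -0.009808232824008278 (np.int64(281), array([-39.6,  45.6]))
face y 7.455370068749769 x ends [-44.4 -43.6  44.7  45.4] slope -0.0022894165047762072
stage now (array([ 5.76011374e+02,  1.24583375e+02, -1.49038781e-01,  3.33985650e-02]), np.float64(1.6431779551205885), 2738, array([-55.1,  53.9]), array([-81.8,  79.5]))
```

Relative offset is about 0 in x and -0.3 mm in y, so alignment is good. Now I'll insert it.

```bash
sed -i 's/^SO=.*/SO=np.array([574.6,122.3,0.]); SY=-.150/' h.py; python3 - <<'E'
from h import *
S=rotm(SY); hov=lambda h:stg([0,90,8+GZ+h]).tolist()
F=lambda:(np.array(bot.read_ft_force())@S).round(2)
print(F()); 
st=lambda:((np.array(bot.read_ee_pos())-stg([0,90,8+GZ]))@S).round(2)
print(bot.servo_line(hov(30),None,100,until_force=10),st(),F())
print(bot.servo_line(hov(4),None,50,until_force=10),st(),F())
print(bot.servo_line(hov(-4),None,15,until_force=12),st(),F())
bot.dwell(.2);print(st(),F(),bot.read_grip_width(),bot.read_clock())
E
```

```text
[ 0.6   0.34 -1.21]
False [1.100e-01 1.000e-02 3.013e+01] [-0.17 -0.38 -1.99]
False [0.09 0.01 4.06] [-0.22 -0.26 -1.75]
True [0.27 0.11 0.74] [-1.75 -0.27  5.4 ]
[0.27 0.11 0.74] [-1.41  0.27  6.21] 9.360637406957627 15.3667
```

```bash
python3 - <<'E'
from fit import *
S=rotm(SY); p=np.array(bot.read_ee_pos())
bot.move_gripper(34); bot.dwell(.1)
bot.servo_line((p+[0,0,130]).tolist(),None,150)
# on towards bar, hovering
Q=quat(tool(S,1)); bot.move_to(stg([0,270,150]).tolist(),Q); bot.dwell(.2)
im=[]
for n in ("scene","top"):
    c=cam(n);A=pts(c); im.append(cv2.resize(c['image'][160:300,225:345] if n=="scene" else c['image'][140:280,190:310],None,fx=3.3,fy=3.3,interpolation=cv2.INTER_CUBIC))
    s=A[(A[:,0]>440)&(A[:,1]>-60)&(A[:,1]<330)&(A[:,0]<720)&(A[:,2]<98)]
    x=fit_stage(s,(575,122.7,-.149,0))[0] if n=="scene" else (573.8,120.43,-.151,.8); print(n,x)
    tr=eyes.trace(n,"coupon"); print([(r['p'],r['pixel']) for r in tr])
    if tr:
        P=pts(c,cv2.dilate(tr[0]['pixels'].astype(np.uint8),np.ones((3,3)))>0)
        M=rotm(x[2]); slot=np.array([x[0],x[1],x[3]])+M@[0,-30,63]; L=(P-slot)@M
        f=L[(L[:,2]>30)&(L[:,2]<73)&(abs(L[:,1])<10)]
        print('rel slot: x ends',np.percentile(f[:,0],[.5,1.5,98.5,99.5]).round(1),'y',np.percentile(f[:,1],[10,50,90]).round(1),'top z',np.percentile(L[:,2],[90,95,98]).round(1))
        t=f[f[:,2]>66]; print('top mean',t.mean(0).round(1),len(t))
cv2.imwrite('pics/seated.png',np.hstack(im)); print(bot.read_clock())
E
```

```text
scene [ 5.75959931e+02  1.24282385e+02 -1.47966930e-01  1.49319223e-01]
[(0.32, [145.2, 220.9])]Traceback (most recent call last):
  File "<stdin>", line 17, in <module>
    return _quantile_unchecked(
        a, q, axis, out, overwrite_input, method, keepdims, weights)
    return _ureduce(a,
                    func=_quantile_ureduce_func,
    ...<5 lines>...
                    overwrite_input=overwrite_input,
                    method=method)
    r = func(a, **kwargs)
    result = _quantile(arr,
                       quantiles=q,
    ...<2 lines>...
                       out=out,
                       weights=wgt)
    slices_having_nans = np.isnan(arr[-1, ...])
                                  ~~~^^^^^^^^^
IndexError: index -1 is out of bounds for axis 0 with size 0
```

```bash
cat > chk.py <<'E'
from fit import *
def chk(n,x,name=None):
    c=cam(n);A=pts(c);M=rotm(x[2]);slot=np.array([x[0],x[1],x[3]])+M@[0,-30,63]; L=(A-slot)@M
    f=L[(L[:,2]>34)&(L[:,2]<76)&(abs(L[:,1])<14)&(abs(L[:,0])<70)]
    if len(f)>20:
        t=f[f[:,2]>66]; print(n,len(f),'x ends',np.percentile(f[:,0],[.5,2,98,99.5]).round(1),'y',np.percentile(f[:,1],[10,50,90]).round(1),'z',np.percentile(f[:,2],[50,90,98]).round(1),'top',t.mean(0).round(1) if len(t) else 0,len(t))
    return c
E
python3 - <<'E'
from chk import *
im=[]
for n,x in (("scene",(575.9,124.3,-.149,.1)),("top",(573.8,120.43,-.151,.8))):
    c=chk(n,x); im.append(cv2.resize(c['image'][160:300,225:345] if n=="scene" else c['image'][140:280,190:310],None,fx=3.3,fy=3.3,interpolation=cv2.INTER_CUBIC))
cv2.imwrite('pics/seated2.png',np.hstack(im)); print(bot.read_clock())
E
```

```text
scene 498 x ends [-45.2 -43.7  44.3  44.8] y [-0.3  5.   6.8] z [58.9 70.5 72.1] top [ 1.5  1.7 69.7] 161
top 140 x ends [-43.8 -42.7  43.6  44.8] y [-4.8 -0.7  4.1] z [69.4 72.5 74.7] top [ 0.6  0.2 70. ] 118
18.0167
```

View pics/seated2.png

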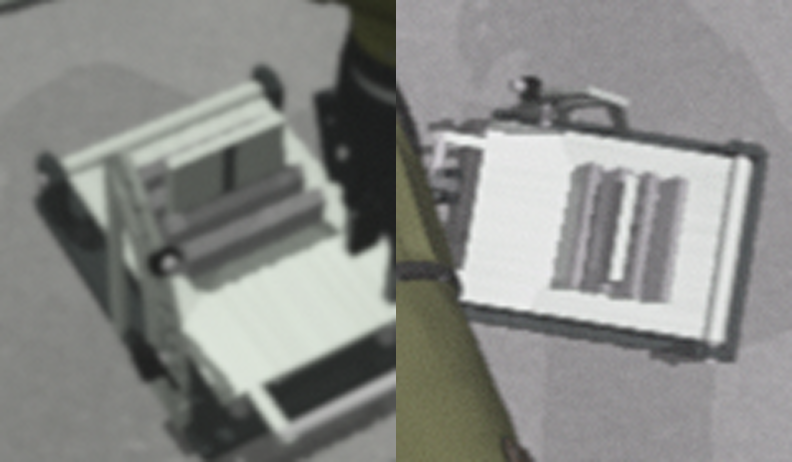

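The coupon is seated: its top is 70 mm above the slot floor, it is centred to within about 1 mm, and the picture shows it in the middle slot. Now I'll measure the index angle and take the bar.

```bash
python3 - <<'E'
from fit import *
for n,x in (("scene",(575.9,124.4,-.149,.05)),("top",(573.8,120.43,-.151,.8))):
    c=cam(n); M=rotm(x[2]); o=np.array([x[0],x[1],x[3]])+M@[0,-120,55]
    A=pts(c);L=(A-o)@M; r=np.hypot(L[:,1],L[:,2]);th=np.arctan2(L[:,2],L[:,1])
    s=(L[:,0]>80)&(L[:,0]<125)&(th>.25)&(th<.8)&(r>207)&(r<240)
    print(n,s.sum()); 
    for a in np.arange(.25,.8,.03):
        k=s&(th>=a)&(th<a+.03); print(round(a,2),k.sum(),(np.median(L[k,0]).round(1),np.median(r[k]).round(1),r[k].max().round(1)) if k.any() else '')
    for t in ("index_mark","index"):
        for q in eyes.trace(n,t)[:1]:
            if q['pixels'].sum()<300:
                m=q['pixels'];l=(pts(c,m)-o)@M; print(t,q['p'],np.median(l,0).round(1),np.percentile(np.arctan2(l[:,2],l[:,1]),[5,25,50,75,95]).round(3),np.percentile(np.hypot(l[:,1],l[:,2]),[5,50,95]).round(1))
S=rotm(SY); F=lambda:(np.array(bot.read_ft_force())@S).round(2)
f0=F(); hit=bot.servo_line(stg([0,270,.5]).tolist(),None,100,until_force=8); print(hit,F()-f0)
if not hit:
    f0=F();bot.move_gripper(5,20);bot.dwell(.2);print(bot.read_grip_width(),F()-f0)
print(bot.read_clock())
E
```

```text
scene 93
0.25 0 
0.28 2 (np.float64(97.8), np.float64(208.0), np.float64(208.5))
0.31 0 
0.34 1 (np.float64(95.7), np.float64(207.1), np.float64(207.1))
0.37 1 (np.float64(99.1), np.float64(207.4), np.float64(207.4))
0.4 0 
0.43 0 
0.46 1 (np.float64(96.5), np.float64(207.2), np.float64(207.2))
0.49 6 (np.float64(100.5), np.float64(224.3), np.float64(228.6))
0.52 35 (np.float64(102.5), np.float64(220.4), np.float64(232.1))
0.55 42 (np.float64(99.0), np.float64(218.4), np.float64(232.4))
0.58 1 (np.float64(99.4), np.float64(209.3), np.float64(209.3))
0.61 0 
0.64 0 
0.67 1 (np.float64(98.7), np.float64(209.0), np.float64(209.0))
0.7 3 (np.float64(96.9), np.float64(207.1), np.float64(207.8))
0.73 0 
0.76 0 
0.79 0 
index_mark 0.66 [100.1 187.9 114.3] [0.518 0.534 0.55  0.558 0.564] [208.7 219.7 230.8]
index 0.45 [101.7 187.5 114.2] [0.519 0.535 0.551 0.558 0.563] [207.9 219.2 230.6]
top 55
0.25 0 
0.28 0 
0.31 0 
0.34 0 
0.37 0 
0.4 0 
0.43 0 
0.46 0 
0.49 2 (np.float64(96.4), np.float64(219.5), np.float64(227.7))
0.52 19 (np.float64(96.7), np.float64(222.2), np.float64(231.0))
0.55 32 (np.float64(99.0), np.float64(215.7), np.float64(229.4))
0.58 1 (np.float64(97.6), np.float64(210.1), np.float64(210.1))
0.61 0 
0.64 0 
0.67 0 
0.7 1 (np.float64(99.7), np.float64(207.9), np.float64(207.9))
0.73 0 
0.76 0 
0.79 0 
index 0.37 [ 98.7 184.6 114.1] [-0.237  0.545  0.555  0.562  0.575] [206.1 216.1 229. ]
False [-0.45  0.38  1.07]
10.856810589798545 [-1.05 -3.21  4.97]
20.475
```

```bash
cat >> h.py <<'E'
def swing(a,b,off,n,speed=60):
    S=rotm(SY)
    for th in np.linspace(a,b,n+1)[1:]:
        bot.servo_line((stg([0,270,0],th)+S@rotm(0,-th)@off).tolist(),quat(tool(S@rotm(0,-th),1)),speed)
E
python3 - <<'E'
from fit import *
S=rotm(SY); bot.move_gripper(5,60); bot.dwell(.1)
off=(np.array(bot.read_ee_pos())-stg([0,270,0]))@S; print(off); np.save('off.npy',off)
F=lambda:(np.array(bot.read_ft_force())@S).round(1)
a=0
for b in (.1,.25,.4,.48):
    swing(a,b,off,max(2,int(round((b-a)/.05)))); a=b; print(b,F(),bot.read_grip_width(),bot.read_clock())
bot.dwell(.3); print(F())
for n,x in (("scene",(575.9,124.4,-.149,.05)),("top",(573.8,120.43,-.151,.8))):
    c=cam(n); M=rotm(x[2]); o=np.array([x[0],x[1],x[3]])+M@[0,-120,55]
    L=(pts(c)-o)@M; s=(abs(L[:,0])<80)&(L[:,1]>100)&(L[:,1]<205); T=.48
    d=-np.sin(T)*L[:,1]+np.cos(T)*L[:,2]; u=np.cos(T)*L[:,1]+np.sin(T)*L[:,2]; k=s&(abs(d-4)<8)&(u>145)&(u<225)
    pf=np.polyfit(u[k],d[k],1); 
    k&=abs(np.polyval(pf,u)-d)<3; pf=np.polyfit(u[k],d[k],1); print(n,k.sum(),'plane slope',pf[0],'-> angle',T+np.arctan(pf[0]),'d mean',d[k].mean(),'angle by offset',T+(d[k].mean()-4)/u[k].mean())
    if n=="scene":
        q=proj(c,[o+M@[101,206.5*np.cos(t),206.5*np.sin(t)] for t in (.48,.54)]); print(q)
        r,k0=int(q[0,0]),int(q[0,1]); cv2.imwrite('pics/ptr.png',cv2.resize(c['image'][r-38:r+37,k0-50:k0+50],None,fx=8,fy=8,interpolation=cv2.INTER_CUBIC)); print(r,k0)
E
```

```text
[ 0.15335783 -0.10605839  1.01723214]
0.1 [ 1.6  0.9 -4.5] 9.74892501770915 21.55
0.25 [ 1.2  1.7 -4.6] 9.95151053820088 22.675
0.4 [ 2.2  1.9 -3.8] 10.061771787624167 23.8
0.48 [ 1.5  2.4 -3.4] 9.911996307230059 24.4667
[ 2.   1.8 -2.9]
scene 722 plane slope -0.003470948948514649 -> angle 0.47652906499012154 d mean 3.5983814899580557 angle by offset 0.47784113314441107
[[243.45935011 272.83638336]
 [238.1318462  271.33219368]]
243 272
top 244 plane slope 0.0018073023439042974 -> angle 0.48180730037615244 d mean 3.666227701669447 angle by offset 0.4781668705265546
```

View pics/ptr.png

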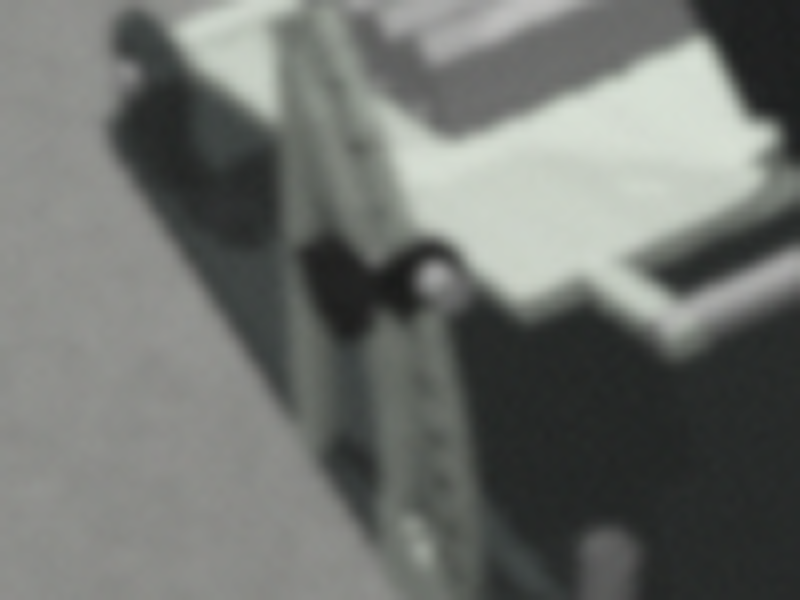

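The crop shows the knob at about (340, 290) just inboard of the clip, which is at about (420, 280) with the bright head of its screw at (437, 285). The pointer is close below the clip. The screw head points outward along the radius, so its centre should give an unbiased clip angle.

```bash
python3 - <<'E'
from fit import *
for n,x in (("scene",(575.9,124.4,-.149,.05)),("top",(573.8,120.43,-.151,.8))):
    M=rotm(x[2]); o=np.array([x[0],x[1],x[3]])+M@[0,-120,55]; I=0;Ls=[]
    for i in range(6):
        c=cam(n); I=I+c['image'].astype(float).mean(2)/6; Ls.append((pts(c)-o)@M)
    L=np.vstack(Ls); r=np.hypot(L[:,1],L[:,2]);th=np.arctan2(L[:,2],L[:,1])
    s=(L[:,0]>80)&(L[:,0]<125)&(th>.4)&(th<.7)
    for a,b in ((207,211),(211,215),(215,219),(219,223),(223,227),(227,233)):
        k=s&(r>a)&(r<b); k&=abs(th-.54)<.06
        print(n,(a,b),k.sum(),'x',np.percentile(L[k,0],[5,50,95]).round(1),'th',np.percentile(th[k],[3,10,50,90,97]).round(3))
    q=proj(c,o+M@[98,228*np.cos(.54),228*np.sin(.54)])[0]; r0,c0=(q-6).round().astype(int)
    W=I[r0:r0+13,c0:c0+13]; print(q,r0,c0); print(W.round().astype(int))
    eye=(c['eye']-o)@M
    def ang(px,X):
        d=(np.array([(px[1]-c['cx'])/c['f'],(px[0]-c['cy'])/c['f'],1])@c['R'].T)@M; p=eye+d*(X-eye[0])/d[0]; return np.arctan2(p[2],p[1]).round(4),np.hypot(p[1],p[2]).round(1)
    print('look',[(g['p'],g['pixel'],[ang(g['pixel'],X) for X in (95,98,101)]) for g in eyes.look_for(n,"index_mark")])
    lab=cv2.connectedComponentsWithStats((W>W.mean()+25).astype(np.uint8))[3] if n=="scene" else None
    if n=="scene":
        cc=np.array([r0+6,c0+6]); y,xx=np.mgrid[r0:r0+13,c0:c0+13]; w=np.clip(W-120,0,None)*(np.hypot(y-240.5,xx-276.6)<3.2); px=((y*w).sum()/w.sum(),(xx*w).sum()/w.sum()); print('screw',px,[ang(px,X) for X in (95,98,101)])
E
```

```text
scene (207, 211) 76 x [ 80.9  99.  107.7] th [0.481 0.493 0.561 0.576 0.591]
scene (211, 215) 75 x [ 81.4 101.8 108.1] th [0.492 0.508 0.558 0.564 0.566]
scene (215, 219) 103 x [ 81.5 102.1 107.8] th [0.494 0.51  0.546 0.563 0.567]
scene (219, 223) 138 x [ 81.4 101.  106.7] th [0.489 0.515 0.547 0.561 0.565]
scene (223, 227) 44 x [ 80.4  99.1 103.1] th [0.486 0.489 0.547 0.557 0.559]
scene (227, 233) 126 x [ 81.8  98.  102.4] th [0.487 0.514 0.534 0.551 0.556]
[240.46117883 277.06539039] 234 271
[[116 116 113 112 120 136 157 178 192 200 202 203 203]
 [102  95  82  70  66  77 103 137 170 192 201 203 203]
 [ 80  65  52  45  47  54  63  91 137 177 197 203 203]
 [ 52  40  39  55  79  90  82  77 107 155 188 200 202]
 [ 35  31  46  84 123 138 124 100  96 128 166 187 197]
 [ 28  33  57 103 143 156 143 119 101 108 132 158 179]
 [ 28  33  59 103 136 144 134 118 105  97 102 121 147]
 [ 28  31  49  82 110 120 116 110 101  88  78  87 108]
 [ 30  29  38  59  82  98 104 103  94  78  61  60  75]
 [ 41  36  44  61  80  92  96  90  78  62  49  45  52]
 [ 62  51  61  81  96  97  86  70  58  48  42  41
[... 974 characters left out ...]
5 156 156 156 153 156 155 138 110  87  76  80  96]
 [155 155 157 152 144 147 164 154 114  66  40  44  54]
 [157 156 155 148 133 145 178 182 154  96  52  42  44]
 [158 156 155 148 133 135 158 172 150  96  53  43  45]
 [156 157 156 149 131 123 125 127 110  71  45  43  48]
 [155 156 155 148 142 139 125 100  66  44  44  46  52]
 [157 155 155 148 144 145 134 100  58  46  46  46  48]
 [158 154 146 143 140 141 136 108  75  57  51  52  53]
 [156 146 148 157 154 148 124  90  67  63  64  63  68]
 [135 130 169 206 201 182 154 128 113  95  74  66  72]]
look [(0.42, [165.7, 231.7], [(np.float64(0.711), np.float64(230.6)), (np.float64(0.6371), np.float64(220.8)), (np.float64(0.5568), np.float64(212.3))])]
```

```bash
python3 - <<'E'
from fit import *
for n,x in (("scene",(575.9,124.4,-.149,.05)),("top",(573.8,120.43,-.151,.8))):
    M=rotm(x[2]); o=np.array([x[0],x[1],x[3]])+M@[0,-120,55]
    L=np.vstack([(pts(cam(n))-o)@M for i in range(8)]); r=np.hypot(L[:,1],L[:,2]);th=np.arctan2(L[:,2],L[:,1])
    for a,b in ((224,227),(227,229),(229,231),(231,235)):
        k=(L[:,0]>90)&(L[:,0]<106)&(abs(th-.54)<.06)&(r>a)&(r<b); print(n,a,k.sum(),'x',L[k,0].mean().round(1),np.percentile(L[k,0],[5,95]).round(1),'th mean',th[k].mean().round(4),'range',np.percentile(th[k],[5,50,95]).round(3))
    # outer side face of the clip and whatever else stands proud of the quadrant's outer face
    k=(L[:,0]>102.5)&(L[:,0]<112)&(r>150)&(r<222)&(th>.35)&(th<.65)
    for a in range(165,222,6):
        j=k&(r>=a)&(r<a+6); print('  proud r',a,j.sum(),(np.percentile(th[j],[5,50,95]).round(3),np.median(L[j,0]).round(1)) if j.any() else '')
print(bot.read_clock(),bot.read_ft_force())
E
```

```text
scene 224 35 x 100.0 [ 95.4 102.7] th mean 0.5427 range [0.525 0.547 0.559]
scene 227 56 x 98.3 [ 94.7 102.3] th mean 0.5362 range [0.514 0.537 0.556]
scene 229 69 x 98.4 [ 94.6 102.4] th mean 0.5342 range [0.516 0.535 0.553]
scene 231 24 x 98.6 [ 95.3 101.5] th mean 0.5411 range [0.525 0.542 0.558]
  proud r 165 23 (array([0.535, 0.541, 0.546]), np.float64(107.2))
  proud r 171 3 (array([0.547, 0.553, 0.553]), np.float64(110.7))
  proud r 177 89 (array([0.408, 0.536, 0.559]), np.float64(108.0))
  proud r 183 225 (array([0.419, 0.503, 0.554]), np.float64(107.9))
  proud r 189 100 (array([0.46 , 0.485, 0.506]), np.float64(107.1))
  proud r 195 6 (array([0.462, 0.467, 0.471]), np.float64(102.9))
  proud r 201 11 (array([0.461, 0.476, 0.56 ]), np.float64(103.0))
  proud r 207 52 (array([0.507, 0.555, 0.567]), np.float64(106.4))
  proud r 213 102 (array([0.513, 0.545, 0.563]), np.float64(106.4))
  proud r 219 59 (array([0.511, 0.537, 0.557]), np.float64(104.6))
top 224 38 x 98.2 [ 94.1 102.7] th mean 0.5517 range [0.532 0.551 0.567]
top 227 28 x 97.8 [ 93.8 102.3] th mean 0.5416 range [0.521 0.544 0.558]
top 229 28 x 98.9 [ 93.7 101.9] th mean 0.5455 range [0.532 0.543 0.564]<stdin>:6: RuntimeWarning: Mean of empty slice.
  ret = ret.dtype.type(ret / rcount)
Traceback (most recent call last):
IndexError: index -1 is out of bounds for axis 0 with size 0
```

```bash
python3 - <<'E'
from fit import *
off=np.load('off.npy'); swing(.48,.537,off,2,40); bot.dwell(.5); print(bot.read_clock(),bot.read_ft_force(),bot.read_grip_width())
T=.537
for n,x in (("scene",(575.9,124.4,-.149,.05)),("top",(573.8,120.43,-.151,.8))):
    M=rotm(x[2]); o=np.array([x[0],x[1],x[3]])+M@[0,-120,55]
    cs=[cam(n) for i in range(6)]; L=np.vstack([(pts(c)-o)@M for c in cs]); r=np.hypot(L[:,1],L[:,2]);th=np.arctan2(L[:,2],L[:,1])
    d=-np.sin(T)*L[:,1]+np.cos(T)*L[:,2]; u=np.cos(T)*L[:,1]+np.sin(T)*L[:,2]; k=(abs(L[:,0])<75)&(abs(d-4)<5)&(u>150)&(u<225)
    k&=abs(d-np.median(d[k]))<3; print(n,k.sum(),'stage angle',T+(d[k].mean()-4)/u[k].mean(),'slope',np.polyfit(u[k],d[k],1)[0])
    k=(L[:,0]>92)&(L[:,0]<104.5)&(abs(th-.54)<.05)&(r>227)&(r<234); print(' screw',th[k].mean(),np.percentile(th[k],[5,95]).mean(),k.sum())
    k=(L[:,0]>103.5)&(L[:,0]<112)&(r>207)&(r<223)&(abs(th-.54)<.06); print(' side',np.percentile(th[k],[3,97]),np.percentile(th[k],[3,97]).mean(),k.sum())
    for a in (192,196,200,204):
        k=(L[:,0]>102)&(L[:,0]<108)&(r>a)&(r<a+4)&(abs(th-.53)<.1); print(' ptr',a,k.sum(),np.median(th[k]).round(3) if k.any() else '')
    if n=="scene":
        I=np.mean([c['image'] for c in cs],0).astype(np.uint8); cv2.imwrite('pics/fin.png',cv2.resize(I[208:272,232:317],None,fx=9,fy=9,interpolation=cv2.INTER_CUBIC))
E
```

```text
27.55 [ 2.05231735  3.21753648 -3.10521725] 9.948592898486035
scene 3441 stage angle 0.535748293137314 slope -0.0008852159172210696
 screw 0.5359411904226712 0.5360769735316229 117
 side [0.51098731 0.56433533] 0.537661319457864 138
 ptr 192 15 0.546
 ptr 196 6 0.561
 ptr 200 6 0.558
 ptr 204 10 0.559
top 733 stage angle 0.5364690100836526 slope 0.0029216372437195757
 screw 0.5438102665703775 0.5445124504449448 46
 side [0.5342794  0.57754132] 0.5559103628895987 62
 ptr 192 0 
 ptr 196 0 
 ptr 200 9 0.553
 ptr 204 13 0.559
```

View pics/fin.png

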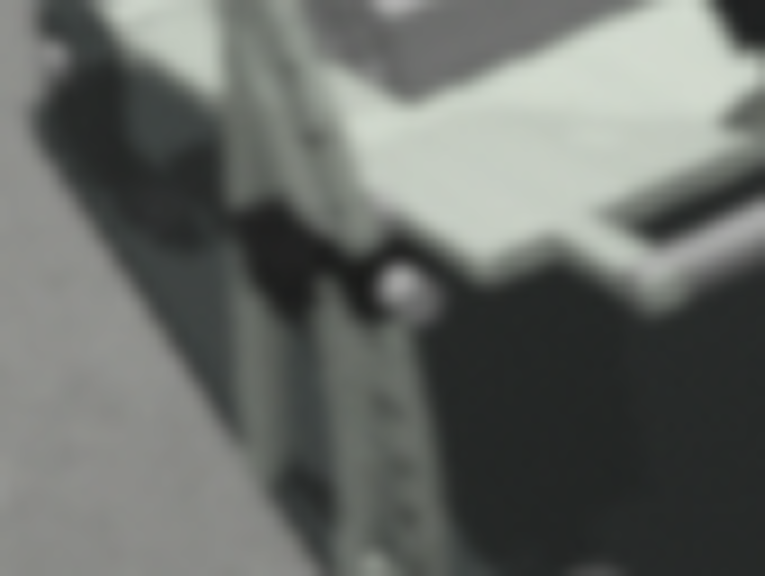

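The picture shows the knob and pointer directly inboard of the clip: a dark line runs from (280, 260) to (370, 280) in the crop. The measured gap is about 0.002 rad, so I'll nudge up by that, check the coupon and hand in.

```bash
python3 - <<'E'
from fit import *
off=np.load('off.npy'); swing(.537,.539,off,1,20); bot.dwell(.4)
x=(575.9,124.4,-.149,.05);M=rotm(x[2])@rotm(0,-.539); o=np.array([x[0],x[1],x[3]])+rotm(x[2])@[0,-120,55]
L=(pts(cam("scene"))-o)@M-[0,90,8]; f=L[(L[:,2]>34)&(L[:,2]<78)&(abs(L[:,1])<14)&(abs(L[:,0])<65)]
print(len(f),np.percentile(f,[2,50,98],axis=0).round(1).tolist(),bot.read_ft_force(),bot.read_grip_width(),bot.read_grip_force(),bot.read_clock())
if np.percentile(f[:,2],98)<75 and len(f)>100: print(bot.finish_job())
E
```

```text
586 [[-37.4, -6.5, 34.9], [4.8, 1.8, 52.8], [44.2, 5.8, 70.3]] [ 1.32797167  2.86414347 -2.15223161] 10.143832500982965 58.77918362617493 28.85
the job is handed in; nothing more can be done
None
```

The job is handed in: the coupon is fully down and centred in the middle slot, and the arm is holding the stage at about 0.539 rad, within roughly 0.005 rad of the index clip by my camera measurements, at 28.9 s on the robot's clock.

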